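# Hold the test fixture's flap in its hinge, ready for the pin

### The job

The front flap of the battery test fixture has come off its hinge: first lift the small battery standing in front of the fixture out of the way and set it upright in the low tray. Then pick the flap up by its handle and bring its single hinge knuckle in between the fixture's two knuckles, so that the holes line up for the pin with the flap level and sticking out in front of the fixture. Finish while still holding it there in the air, at most touching the fixture lightly; leave the hinge pin, multimeter, cup and tape roll where they are.

Things in the scene. Friction and masses are not known exactly. Their poses are not given: they have to be found in the camera images.
- fixture: Battery test fixture, fixed to the bench: grey block 90 (x) x 150 (y) x 70 mm high, with black rails and posts on top up to 80 mm high. Origin: centre of its underside, on the bench. Its front face, 45 mm from the origin on its own -x side (towards the robot), carries the fixed half of a hinge.
- fixture_hinge (a point): Hinge centre: on the level hinge axis (the fixture's y), midway between its two fixed steel knuckles; axes as the fixture's. 58.5 mm on the -x side of the fixture's origin (13.5 mm in front of the face), 50 mm above the bench. Knuckles: tubes 24 mm outside, 12 mm hole, 26 mm long, with a 36 mm gap between them (y -18 to +18 mm); behind the gap is the bare face.
- flap: Loose flap, about 250 g, lying right side up on the bench: aluminium plate 70 (x) x 110 (y) x 5 mm on two 12 mm runners under its y edges, one knuckle sticking out at its +x edge. Origin: centre of the underside (runners' feet); z up. Plate top at 17 mm. On top a black handle bar, 14 mm thick (x), 70 mm long (y), from 17 to 52 mm up, centred at x +4 mm; pinch it across x near its middle.
- flap_knuckle (a point): Centre of the flap's single knuckle, a steel tube 24 mm outside, 12 mm hole, 28 mm long, axis along the flap's y: at x +50 mm from the flap's origin and 14.5 mm above it (15 mm beyond the plate's edge). When matched it coincides with the fixture's hinge centre, and the flap's axes are parallel to the fixture's, +x to +x.
- flap_handle (a point): Centre of the top of the flap's handle bar, 4 mm on the +x side of the flap's origin, 52 mm above it.
- battery: Small sealed dark battery, 97 (x) x 43 (y) x 58 mm high, about 500 g, standing on the bench in front of the fixture just where the flap must go. Origin: centre of its underside; z up.
- tray: Low grey open tray, fixed, outside 140 (x) x 180 (y) x 25 mm high, walls and floor 5 mm. Origin: centre of its underside. On the robot's left or right; the flap lies on the other side.
- pin: Steel hinge pin 8 mm thick, 118 mm long with a flat T head, lying on the bench along its x. Origin under its middle. Leave alone.
- meter: Hand multimeter, 75 (x) x 145 (y) x 34 mm, lying on the bench. Origin: centre of its underside. Leave alone.
- cup: Brown paper cup, 72 mm across, 85 mm high, standing. Origin: centre of its underside. Leave alone.
- tape: Roll of tape lying flat, 90 mm across, 24 mm high. Origin: centre of its underside. Leave alone.
Not all that is in view belongs to the job. Of the things that look like the flap, take the one that is farthest to the robot's left at the start. Leave any purple look-alike of the battery alone.

How it is judged:
By the outcome, as a careful person would: the job done as asked, in the order asked, and still so for the second after the job is handed in, while the arm keeps its last pose, push and grip.
It also fails if it takes over 58 s, if anything falls off the work surface, if the arm or the gripper's body presses on something with over 40 N, if the wrist force passes 120 N, or if a joint passes its speed limit or range.

### The arm

A 7-joint arm with a two-finger parallel gripper is mounted at the origin on the work surface. World frame = base frame: x ahead of the robot, y to its left, z up, the work surface at z = 0. Lengths are in m, angles in rad, forces in N, time in s.
With the tool pointing down it reaches from about 0.4 to 0.85 m from the base axis. Payload 10.4 kg.
Tool frame: the origin (TCP) lies at the very end of the fingers, on their centre line; the grasp point (between the pads) lies 19 mm behind it; z points along the fingers, x is the direction in which the jaws open and shut, and the axes are right-handed (so a half turn about z gives the same grasp; the last joint's range is limited). The gripper opens to 87 mm and grips with 3 to 60 N. Pads are 19 mm wide; open, the fingers measure 117 mm over their backs; the gripper's body (75 mm by 190 mm) begins 51 mm behind the grasp point.
Start: joints at [-1.157, 0.332, -0.065, 1.46, 0.022, 1.35, -0.088], TCP at [0.264, 0.566, 0.223] pointing down, gripper open.
Joint ranges: [-2.6, 2.6], [-0.5, 2.12], [-1.47, 1.34], [0.16, 2.42], [-1.27, 4.41], [0.06, 2.06], [-2.6, 2.6]. Speed limits (rad/s): [2.22, 2.22, 2.79, 2.79, 3.14, 3.14, 3.14].

### API

Orientations are given as a unit quaternion [x, y, z, w].
In Python, from bench import r gives the robot as it stands. The module is installed in compiled form; this text tells all that it offers.
- The arm moves only by the tool carry_out, never from a script. Its argument "commands" is a list that holds one entry, the list of rows, each a list of 7 numbers: the closure in counts, from 0 (fully open) to 255 (shut), then the shift along the tool's x, y, z in units of 25 mm (1.0 is 25 mm), then the turn, a rotation vector about the tool's x, y, z in units of 5 degrees (1.0 is 5 degrees). A call has 1 to 12 rows; each row is the pose to reach, as a shift and turn from the pose measured when the call began, along the tool's axes at that moment; what a row does not reach only later rows make up. A row lasts 1/8 s, in which the tool goes at most 62.5 mm and 10.7 degrees, less where a joint would pass 70% of its speed; a pose out of reach is approached as far as the arm can. A call with a gripper value outside its range is refused whole. The fingers move at their own pace and stop on an object; "grip_force" is the grip in N (left out, the last holds). Time passes only in rows, so rows that repeat a pose let the fingers close. It gives the time, the measured TCP pose, the force and the opening at its end, in the units of the state.
- r.read_state(): the state, without advancing time (a new reading comes with each control period).
- r.camera(name): name is "scene" or "top"; returns the picture (480x640x3 uint8, blue, green, red); there is no depth.
- r.camera_info(name): a dict with "fx", "fy", "cx", "cy" (pixels), "k1" (the pictures are not rectified: a ray, as slopes to the right and down, at radius r is drawn at 1 + k1 r^2 times it, then the intrinsics apply), "origin" and "rotation" of the camera in the world. Camera axes: x right, y down, z forward; pixel columns grow to the right and rows downward; lengths in m; the calibration is good to about 2 mm. A picture is of the moment at which its call begins. camera_info takes no time and is no camera call.
- r.close_job(): hands the job in, once; it reports no verdict.
The state is a dict: "time": time; "joint_positions": joint angles; "joint_vel": joint speeds; "joint_torque": joint torques, N m; "ee_pos": TCP position; "eef_rot": TCP orientation; "ft_force": force on the tool from outside, world axes, zero at the start; "torque": the same for the moment, N m; "width": finger opening in m.
Only numpy, scipy, OpenCV 4.12 (cv2) and the standard library are available. Lean on these libraries where they do the work, as an engineer would, in place of code of your own. Each camera call takes 0.05 s, during which the arm holds its last target.

## Working session

There is one attempt and no reset: what is moved stays moved. The work goes in short steps, Python scripts to look and compute and a tool call to move; the robot and the scene stay as the last step left them, time stands still between calls to the robot, and variables do not carry over. Pictures are saved under pics/ and viewed, and the job is handed in when it is done.

Besides the shell and the picture viewer there is one more tool, called after "Emit:" as name(argument=value, ...), one argument or row to a line, values as JSON. carry_out: Moves the arm, as the interface text tells. Its arguments: {"type":"object","properties":{"commands":{"type":"array"},"grip_force":{"type":"number"}},"required":["commands"]}

```bash
mkdir -p pics; ls; python3 - <<'E'
from bench import r
import cv2
print(r.read_state())
for n in ("scene","top"):
    cv2.imwrite(f"pics/{n}0.png",r.camera(n)); print(r.camera_info(n))
E
```

```text
pics
{'time': 0.0, 'joint_positions': array([-1.15660039,  0.33285076, -0.06467495,  1.46093778,  0.02161409,
        1.34993203, -0.08850552]), 'joint_vel': array([ 0.00022791,  0.00049848,  0.00012851, -0.00066717, -0.00130534,
        0.00164544,  0.00144481]), 'joint_torque': array([-3.83154693e-04, -6.23255253e+01,  2.44348141e-02, -3.89897847e+01,
       -6.15155837e-02,  3.99844826e-02,  1.14194181e-04]), 'ee_pos': array([0.26425566, 0.56594936, 0.22176877]), 'eef_rot': array([ 8.43517153e-01,  5.37101759e-01, -5.78615356e-04,  4.21905459e-04]), 'ft_force': array([-0.42697635,  0.60639171,  0.50505639]), 'torque': array([-0.01952198,  0.00947939,  0.00497357]), 'width': 0.08719643247892284}
{'fx': 481.04702873036734, 'fy': 481.04702873036734, 'cx': 317.03116567974456, 'cy': 240.78352279893062, 'k1': -0.03806693577329281, 'origin': array([ 1.11781207, -0.37858151,  0.83038169]), 'rotation': array([ 0.82927919,  0.43863556, -0.16460351, -0.30463185])}
{'fx': 511.8346045378941, 'fy': 511.8346045378941, 'cx': 307.01501001812863, 'cy': 241.49941773624096, 'k1': -0.03404228607922034, 'origin': array([ 0.51344858, -0.0051532 ,  1.04269278]), 'rotation': array([-0.69682598,  0.71658764, -0.02249523,  0.02072855])}
```

View pics/scene0.png

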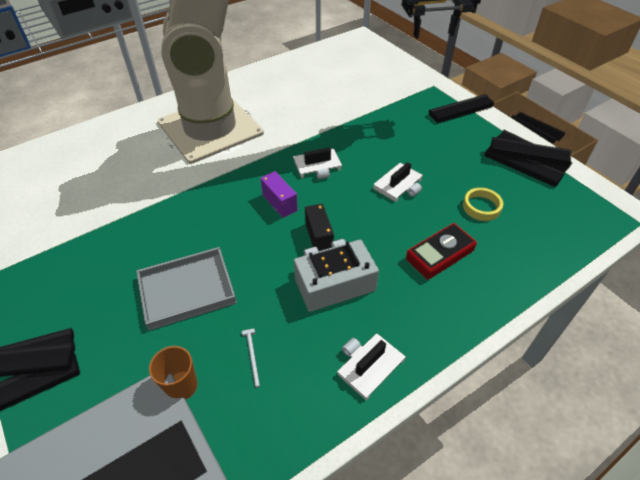

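View pics/top0.png

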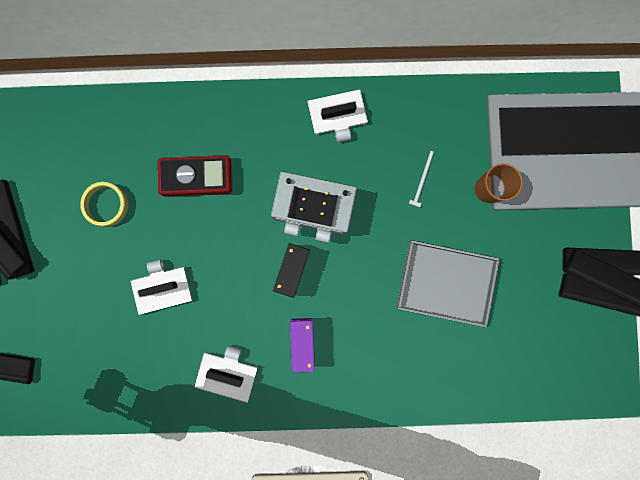

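Both views show three flap look-alikes. Their top-view pixels are (161,290), (226,376) and (338,113), and image left is the robot's left (+y), so I choose (161,290). The dark battery is at (292,270) and the purple look-alike at (302,345). The fixture is at (313,205) and the tray at (449,283). Next I check close crops.

```bash
cat > h.py <<'E'
import numpy as np, cv2
from scipy.spatial.transform import Rotation as R
from bench import r
INF={n:r.camera_info(n) for n in("scene","top")}
def ray(n,uv):
    i=INF[n]; uv=np.atleast_2d(np.asarray(uv,float))
    d=(uv-[i['cx'],i['cy']])/[i['fx'],i['fy']]; p=d.copy()
    for _ in range(20): p=d/(1+i['k1']*(p**2).sum(1,keepdims=True))
    v=R.from_quat(i['rotation']).apply(np.c_[p,np.ones(len(p))])
    return i['origin'],v
def onz(n,uv,z):
    o,v=ray(n,uv); t=(z-o[2])/v[:,2]; return o+t[:,None]*v
def proj(n,P):
    i=INF[n]; q=R.from_quat(i['rotation']).inv().apply(np.atleast_2d(P)-i['origin'])
    s=q[:,:2]/q[:,2:]; s=s*(1+i['k1']*(s**2).sum(1,keepdims=True))
    return s*[i['fx'],i['fy']]+[i['cx'],i['cy']]
def tri(a,b):
    o1,v1=ray("scene",a);o2,v2=ray("top",b);v1=v1[0]/np.linalg.norm(v1);v2=v2[0]/np.linalg.norm(v2)
    s=np.linalg.lstsq(np.c_[v1,-v2],o2-o1,rcond=None)[0]
    p,q=o1+s[0]*v1,o2+s[1]*v2; return (p+q)/2,np.linalg.norm(p-q)
def crop(img,x0,y0,w,h,k,fn):
    cv2.imwrite(fn,cv2.resize(img[y0:y0+h,x0:x0+w],None,fx=k,fy=k,interpolation=cv2.INTER_CUBIC))
E
python3 - <<'E'
from h import *
t=cv2.imread("pics/top0.png"); s=cv2.imread("pics/scene0.png")
a=cv2.resize(t[160:310,260:370],None,fx=4,fy=4,interpolation=2)
b=cv2.resize(t[245:330,115:205],None,fx=4,fy=4,interpolation=2)
c=np.zeros((600,800,3),np.uint8); c[:600,:440]=a; c[:340,440:800]=b; cv2.imwrite("pics/c1.png",c)
c=np.zeros((600,800,3),np.uint8); a=cv2.resize(s[195:315,285:385],None,fx=4,fy=4,interpolation=2); c[:480,:400]=a
b=cv2.resize(s[150:210,355:435],None,fx=4,fy=4,interpolation=2); c[:240,400:720]=b; cv2.imwrite("pics/c2.png",c)
print(proj("top",[[.5,0,0],[.5,.1,0],[.6,0,0]]))
E
```

```text
[[303.82249192 279.5385826 ]
 [254.63421347 280.90746558]
 [302.47013025 230.50228664]]
```

View pics/c1.png

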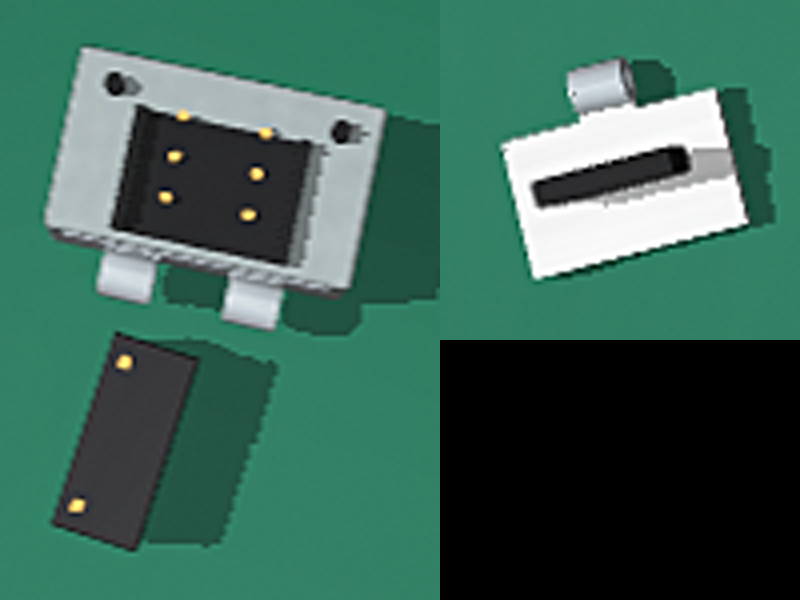

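View pics/c2.png

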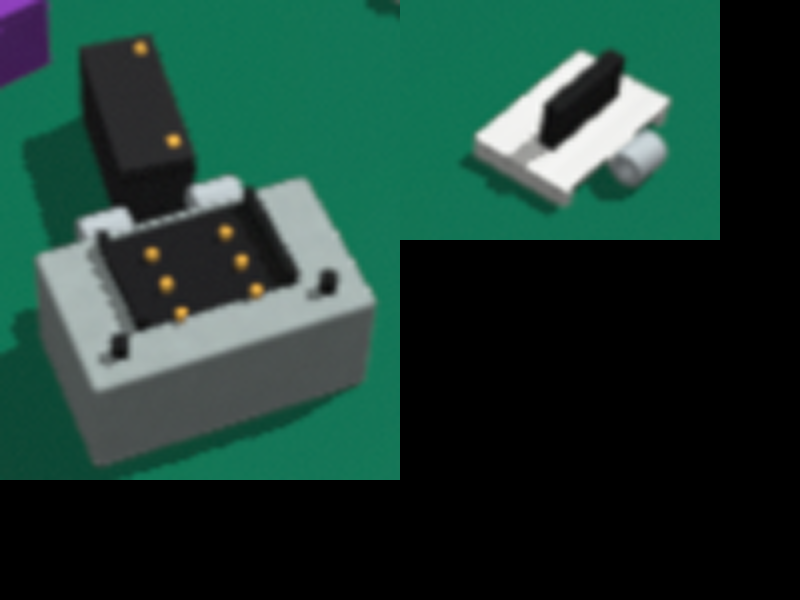

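```bash
cat >> h.py <<'E'
def rigid(loc,w):
    """2D Kabsch: returns centre(world of local origin), yaw, residual"""
    loc=np.asarray(loc,float);w=np.asarray(w,float)[:,:2]
    a=loc-loc.mean(0);b=w-w.mean(0)
    y=np.arctan2((a[:,0]*b[:,1]-a[:,1]*b[:,0]).sum(),(a*b).sum())
    M=np.array([[np.cos(y),-np.sin(y)],[np.sin(y),np.cos(y)]])
    c=w.mean(0)-M@loc.mean(0)
    return c,y,np.abs((loc@M.T+c)-w).max()
def un(p,k,x0,y0): return (np.asarray(p,float)+.5)/k-.5+[x0,y0]
E
python3 - <<'E'
from h import *
def box(a,b): return np.array([[a,b],[a,-b],[-a,-b],[-a,b]])/2000
# order: +x+y(image up-left), +x-y, -x-y, -x+y
fx=un([(82,47),(385,111),(349,292),(45,228)],4,260,160)
c,y,e=rigid(box(90,150),onz("top",fx,.070)); print("fixture",c,np.degrees(y),e)
M=np.array([[np.cos(y),-np.sin(y)],[np.sin(y),np.cos(y)]])
h=c+M@[-.0585,0]; print("hinge",h)
print("proj knuckles", (proj("top",[[*(c+M@[-.0585-.0,q]),.062] for q in(.044,.018,-.018,-.044)])-[260,160])*4)
ba=un([(117,333),(200,357),(136,550),(52,521)],4,260,160)
c,y,e=rigid(box(97,43),onz("top",ba,.058)); print("batt",c,np.degrees(y),e)
fl=un([(501-440,146),(717-440,88),(748-440,222),(535-440,278)],4,115,245)
c,y,e=rigid(box(70,110),onz("top",fl,.017)); print("flap",c,np.degrees(y),e)
M=np.array([[np.cos(y),-np.sin(y)],[np.sin(y),np.cos(y)]]); print("handle",c+M@[.004,0])
hd=np.array([(533,182),(687,147),(690,168),(537,207)])-[440,0]
print("handle top",rigid(box(14,70),onz("top",un(hd,4,115,245),.052)))
tr=np.array([(411,240),(499,258),(489,327),(398,309)],float)
c,y,e=rigid(box(140,180),onz("top",tr,.025)); print("tray",c,np.degrees(y),e)
for p in onz("top",[(302,345),(104,204),(194,174)],.03):print(p)
# scene check
q=un([(37,255),(305,179),(376,300),(97,391)],4,285,195); print(onz("scene",q,.070)[:,:2]); print(onz("top",fx,.07)[:,:2])
q=un([(80,45),(153,35),(194,157),(121,173)],4,285,195); print(onz("scene",q,.058)[:,:2]); print(onz("top",ba,.058)[:,:2])
q=un([(474-400,137),(580-400,51),(670-400,100),(569-400,192)],4,355,150); print(onz("scene",q,.017)[:,:2]); print(onz("top",fl,.017)[:,:2])
s=r.read_state(); print(R.from_quat(s['eef_rot']).as_matrix())
E
```

```text
fixture [ 0.64846392 -0.02279578] -13.419489563582067 0.0013548350713014773
hinge [ 0.59156115 -0.00921917]
proj knuckles [[ 99.02317566 269.62911472]
 [151.94949117 280.67138582]
 [225.29057674 295.97585509]
 [278.29125553 307.03792999]]
batt [0.52041769 0.02342159] -20.067669759571295 0.0013448509870539471
flap [0.48619243 0.28644539] 13.248744317924485 0.0013113774583729254
handle [0.49008597 0.2873621 ]
handle top (array([0.49085632, 0.28296672]), np.float64(0.20717086691448228), np.float64(0.0039274479377370275))
tray [ 0.48437248 -0.28923268] -12.63306785983436 0.0028855468015108743
[0.3724386  0.00697012 0.03      ]
[0.66188823 0.39544583 0.03      ]
[0.71706252 0.21384932 0.03      ]
[[ 0.589685   -0.08237969]
 [ 0.62587148  0.05988858]
 [ 0.70837788  0.04075281]
 [ 0.67571582 -0.10303194]]
[[ 0.70932442  0.03944496]
 [ 0.67430073 -0.10500994]
 [ 0.5877753  -0.08486336]
 [ 0.62245523  0.0592452 ]]
[[ 0.46748948  0.02301851]
 [ 0.48421354  0.06142046]
 [ 0.57227385  0.02733067]
 [ 0.55960204 -0.01117621]]
[[ 0.57200559  0.0265593 ]
 [ 0.55931973 -0.01308509]
 [ 0.46769534  0.02016826]
 [ 0.48265009  0.0600439 ]]
[[0.46486688 0.22597404]
 [0.4396596  0.33344491]
 [0.50785806 0.34944656]
 [0.53525851 0.24293955]]
[[0.50651266 0.34878869]
 [0.53263126 0.23961914]
 [0.46535699 0.22507073]
 [0.44026882 0.332303  ]]
[[ 4.23018669e-01  9.06120840e-01 -4.79196610e-04]
 [ 9.06120105e-01 -4.23018936e-01 -1.15565577e-03]
 [-1.24987302e-03  5.46542831e-05 -9.99999217e-01]]
```

```bash
cat >> h.py <<'E'
def move(p,yaw):
    """needed shift (25mm units, tool axes) and turn (5deg units) to tool-down pose, tool x at yaw deg"""
    s=r.read_state(); A=R.from_quat(s['eef_rot'])
    y=np.radians(yaw); T=R.from_matrix(np.array([[np.cos(y),np.sin(y),0],[np.sin(y),-np.cos(y),0],[0,0,-1]]))
    print("t",round(s['time'],2),"from",s['ee_pos'].round(4),"yaw",np.degrees(np.arctan2(*A.as_matrix()[[1,0],0])).round(2),"w",round(s['width'],4),"F",s['ft_force'].round(1))
    print("shift",(A.inv().apply(np.array(p)-s['ee_pos'])/.025).round(2),"turn",(np.degrees((A.inv()*T).as_rotvec())/5).round(2))
E
python3 - <<'E'
from h import *
move([.5208,.0245,.13],70)
E
```

```text
t 0.1 from [0.2643 0.566  0.2218] yaw 64.97 w 0.0866 F [-0.3 -0.6  0.4]
shift [-15.28  18.46   3.69] turn [-0.    0.01 -1.01]
```

Emit:
carry_out(
  commands=[
    [[0,-15.3,18.5,3.6,0,0,-1],[0,-15.3,18.5,3.6,0,0,-1],[0,-15.3,18.5,3.6,0,0,-1],[0,-15.3,18.5,3.6,0,0,-1],[0,-15.3,18.5,3.6,0,0,-1],[0,-15.3,18.5,3.6,0,0,-1],[0,-15.3,18.5,3.6,0,0,-1],[0,-15.3,18.5,3.6,0,0,-1],[0,-15.3,18.5,3.6,0,0,-1],[0,-15.3,18.5,3.6,0,0,-1],[0,-15.3,18.5,3.6,0,0,-1],[0,-15.3,18.5,3.6,0,0,-1]],
  ],
  grip_force=30,
)

```text
time: 1.6
ee_pos: [0.5212, 0.0243, 0.1321]
eef_rot: [0.819, 0.574, -0.001, 0.0]
ft_force: [-0.1, 0.9, -0.7]
width: 0.0869
```

```bash
python3 - <<'E'
from h import *
move([.5208,.0245,.018],70)
E
```

```text
t 1.6 from [0.5212 0.0243 0.1321] yaw 69.99 w 0.0869 F [-0.1  0.9 -0.7]
shift [ 0.01 -0.01  4.56] turn [-0.01  0.02 -0.  ]
```

Emit:
carry_out(
  commands=[
    [[0,0,0,2,0,0,0],[0,0,0,4,0,0,0],[0,0,0,4.55,0,0,0],[0,0,0,4.55,0,0,0],[0,0,0,4.55,0,0,0],[255,0,0,4.55,0,0,0],[255,0,0,4.55,0,0,0],[255,0,0,4.55,0,0,0],[255,0,0,4.55,0,0,0],[255,0,0,4.55,0,0,0],[255,0,0,4.55,0,0,0],[255,0,0,4.55,0,0,0]],
  ],
  grip_force=35,
)

```text
time: 3.1
ee_pos: [0.5209, 0.024, 0.0183]
eef_rot: [0.819, 0.573, -0.001, 0.0]
ft_force: [-0.4, -0.9, 0.5]
width: 0.043
```

```bash
python3 - <<'E'
from h import *
move([.5208,.0245,.12],70)
move([.484,-.289,.12],77.4)
E
```

```text
t 3.1 from [0.5209 0.024  0.0183] yaw 69.98 w 0.043 F [-0.4 -0.9  0.5]
shift [ 0.01 -0.01 -4.07] turn [-0.01  0.02 -0.  ]
t 3.1 from [0.5209 0.024  0.0183] yaw 69.98 w 0.043 F [-0.4 -0.9  0.5]
shift [-12.28   2.9   -4.05] turn [-0.01  0.02 -1.48]
```

Emit:
carry_out(
  commands=[
    [[255,0,0,-1,0,0,0],[255,0,0,-2.5,0,0,0],[255,0,0,-4,0,0,0],[255,-0.5,0.1,-4,0,0,0],[255,-2,0.5,-4,0,0,-0.2],[255,-4,0.9,-4,0,0,-0.5],[255,-6,1.4,-4,0,0,-0.7],[255,-8,1.9,-4,0,0,-1],[255,-10,2.4,-4,0,0,-1.3],[255,-11.5,2.7,-4,0,0,-1.5],[255,-12.3,2.9,-4,0,0,-1.5],[255,-12.3,2.9,-4,0,0,-1.5]],
  ],
)

```text
time: 4.6
ee_pos: [0.4815, -0.2917, 0.1167]
eef_rot: [0.781, 0.624, -0.002, -0.001]
ft_force: [1.4, 1.2, -5.5]
width: 0.0426
```

```bash
python3 - <<'E'
from h import *
move([.484,-.289,.024],77.4)
cv2.imwrite("pics/s1.png",r.camera("scene"))
E
```

```text
t 4.6 from [ 0.4815 -0.2917  0.1167] yaw 77.26 w 0.0426 F [ 1.4  1.2 -5.5]
shift [0.14 0.09 3.71] turn [-0.05  0.03 -0.03]
```

View pics/s1.png

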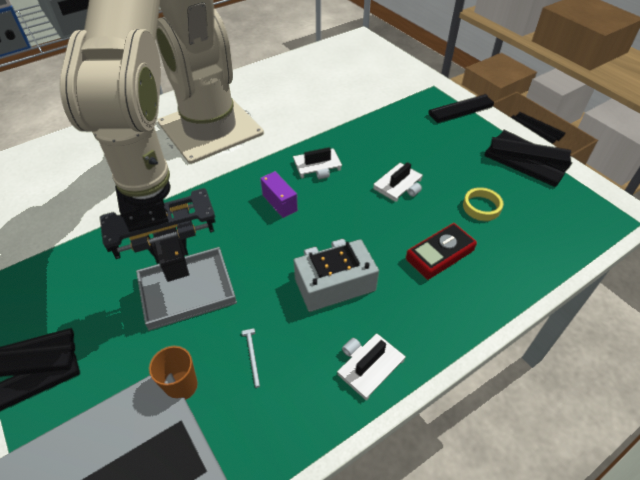

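The battery is held upright over the tray at about (175,260). Lowering now.

Emit:
carry_out(
  commands=[
    [[255,0.1,0.1,1,0,0,0],[255,0.1,0.1,2,0,0,0],[255,0.1,0.1,2.9,0,0,0],[255,0.1,0.1,3.4,0,0,0],[255,0.1,0.1,3.6,0,0,0],[255,0.1,0.1,3.7,0,0,0],[255,0.1,0.1,3.72,0,0,0],[255,0.1,0.1,3.72,0,0,0]],
  ],
)

```text
time: 5.65
ee_pos: [0.4852, -0.2883, 0.0243]
eef_rot: [0.781, 0.625, -0.002, -0.001]
ft_force: [0.1, -0.9, -3.9]
width: 0.0427
```

```bash
python3 - <<'E'
from h import *
move([.484,-.289,.0235],77.4)
E
```

```text
t 5.65 from [ 0.4852 -0.2883  0.0243] yaw 77.37 w 0.0427 F [ 0.1 -0.9 -3.9]
shift [-0.04 -0.04  0.03] turn [-0.04  0.02 -0.01]
```

Emit:
carry_out(
  commands=[
    [[255,0,0,0.05,0,0,0],[255,0,0,0.05,0,0,0],[0,0,0,0.04,0,0,0],[0,0,0,0.04,0,0,0],[0,0,0,0.04,0,0,0],[0,0,0,0,0,0,0],[0,0,0,-1.5,0,0,0],[0,0,0,-3.5,0,0,0],[0,0,0,-5.5,0,0,0],[0,0,0,-5.6,0,0,0]],
  ],
)

```text
time: 6.9
ee_pos: [0.4875, -0.2894, 0.1682]
eef_rot: [0.781, 0.625, 0.0, 0.002]
ft_force: [0.1, 0.7, -0.7]
width: 0.0868
```

```bash
python3 - <<'E'
from h import *
move([.4905,.2868,.15],13.2)
cv2.imwrite("pics/s2.png",r.camera("scene"))
E
```

```text
t 6.9 from [ 0.4875 -0.2894  0.1682] yaw 77.36 w 0.0868 F [ 0.1  0.7 -0.7]
shift [22.52 -4.93  0.67] turn [ 0.05 -0.   12.83]
```

View pics/s2.png

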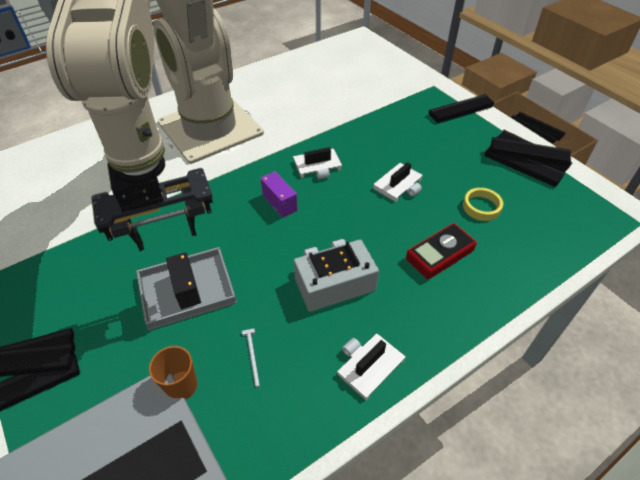

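The battery stands upright in the tray at about (183,280). Next is the flap, with the fingers pre-closed to about 30 mm so they clear the knuckle.

Emit:
carry_out(
  commands=[
    [[167,22.5,-4.9,0.5,0,0,12.8],[167,22.5,-4.9,0.5,0,0,12.8],[167,22.5,-4.9,0.5,0,0,12.8],[167,22.5,-4.9,0.5,0,0,12.8],[167,22.5,-4.9,0.5,0,0,12.8],[167,22.5,-4.9,0.5,0,0,12.8],[167,22.5,-4.9,0.5,0,0,12.8],[167,22.5,-4.9,0.5,0,0,12.8],[167,22.5,-4.9,0.5,0,0,12.8],[167,22.5,-4.9,0.5,0,0,12.8],[167,22.5,-4.9,0.5,0,0,12.8],[167,22.5,-4.9,0.5,0,0,12.8]],
  ],
)

```text
time: 8.45
ee_pos: [0.4894, 0.2867, 0.1513]
eef_rot: [0.993, 0.117, -0.001, 0.002]
ft_force: [0.2, -0.2, -0.1]
width: 0.0304
```

```bash
python3 - <<'E'
from h import *
move([.4905,.2881,.06],13.2)
print(proj("top",[.4905,.2881,.052]),proj("scene",[.4905,.2881,.052]))
cv2.imwrite("pics/s3.png",r.camera("scene"))
E
```

```text
t 8.45 from [0.4894 0.2867 0.1513] yaw 13.44 w 0.0304 F [ 0.2 -0.2 -0.1]
shift [ 0.06 -0.05  3.65] turn [0.03 0.03 0.05]
[[154.91243174 288.88205241]] [[400.82699565 169.38338566]]
```

View pics/s3.png

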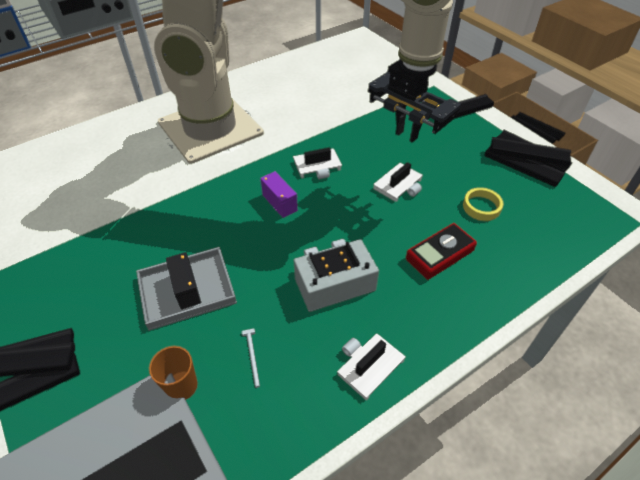

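Emit:
carry_out(
  commands=[
    [[167,0.05,-0.05,2,0,0,0],[167,0.05,-0.05,3.5,0,0,0],[167,0.05,-0.05,4.5,0,0,0],[167,0.05,-0.05,5,0,0,0],[167,0.05,-0.05,5.08,0,0,0],[167,0.05,-0.05,5.08,0,0,0],[255,0.05,-0.05,5.08,0,0,0],[255,0.05,-0.05,5.08,0,0,0],[255,0.05,-0.05,5.08,0,0,0],[255,0.05,-0.05,5.08,0,0,0],[255,0.05,-0.05,5.08,0,0,0]],
  ],
  grip_force=45,
)

```text
time: 9.88
ee_pos: [0.4909, 0.2867, 0.0252]
eef_rot: [0.993, 0.116, -0.001, 0.001]
ft_force: [-0.9, -1.2, 5.5]
width: 0.0133
```

```bash
python3 - <<'E'
from h import *
move([.4905,.2881,.024],13.2)
cv2.imwrite("pics/t4.png",r.camera("top"));i=r.camera("scene")
crop(i,320,70,150,150,4,"pics/s4.png")
E
```

```text
t 9.88 from [0.4909 0.2867 0.0252] yaw 13.32 w 0.0133 F [-0.9 -1.2  5.5]
shift [-0.   -0.06  0.05] turn [0.03 0.02 0.02]
```

View pics/s4.png

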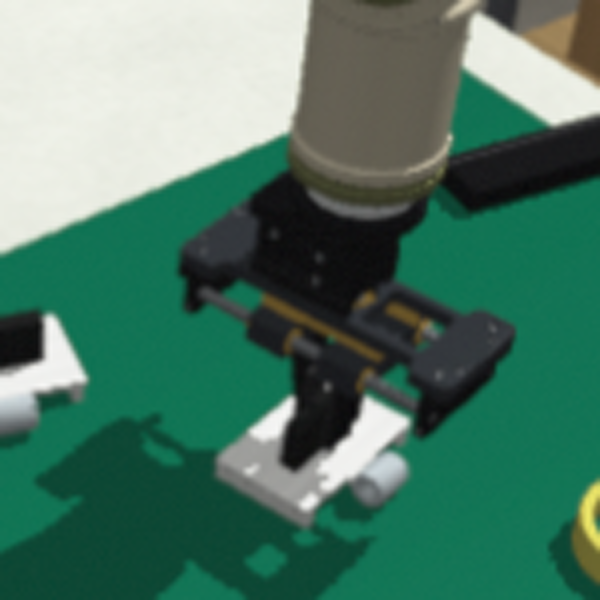

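View pics/t4.png

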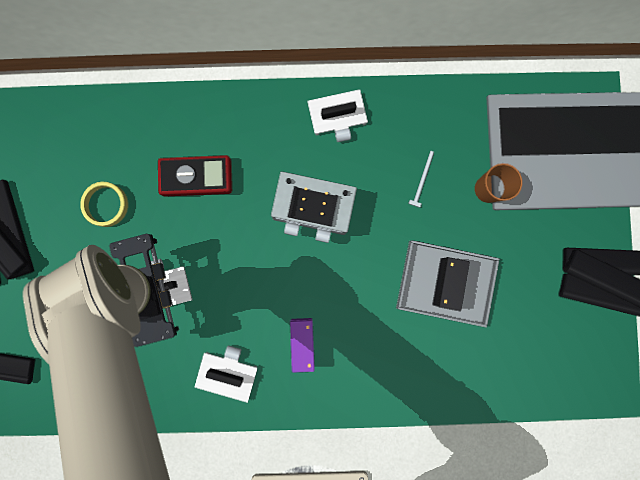

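```bash
python3 - <<'E'
from h import *
move([.4888,.0147,.1],-13.4)
E
```

```text
t 9.97 from [0.4909 0.2867 0.0252] yaw 13.32 w 0.0136 F [-3.3 -0.3  4.9]
shift [-2.59 10.58 -2.96] turn [0.03 0.01 5.34]
```

Emit:
carry_out(
  commands=[
    [[255,0,0,-0.7,0,0,0],[255,0,0,-1.8,0,0,0],[255,0,0,-3,0,0,0],[255,-0.2,0.8,-3,0,0,0.4],[255,-0.6,2.4,-3,0,0,1.2],[255,-1,4,-3,0,0,2],[255,-1.4,5.6,-3,0,0,2.8],[255,-1.8,7.2,-3,0,0,3.6],[255,-2.2,8.8,-3,0,0,4.4],[255,-2.5,10,-3,0,0,5.1],[255,-2.6,10.6,-3,0,0,5.35],[255,-2.6,10.6,-3,0,0,5.35]],
  ],
)

```text
time: 11.48
ee_pos: [0.4888, 0.0137, 0.1009]
eef_rot: [0.993, -0.117, -0.0, 0.001]
ft_force: [0.5, 0.0, -2.0]
width: 0.0133
```

```bash
python3 - <<'E'
from h import *
move([.4888,.0147,.0607],-13.4)
cv2.imwrite("pics/t5.png",r.camera("top"));i=r.camera("scene");cv2.imwrite("pics/s5.png",i)
crop(i,230,130,190,150,4,"pics/s5c.png")
E
```

```text
t 11.47 from [0.4888 0.0137 0.1009] yaw -13.48 w 0.0133 F [ 0.5  0.  -2. ]
shift [-0.01 -0.04  1.61] turn [ 0.03  0.   -0.02]
```

View pics/s5c.png

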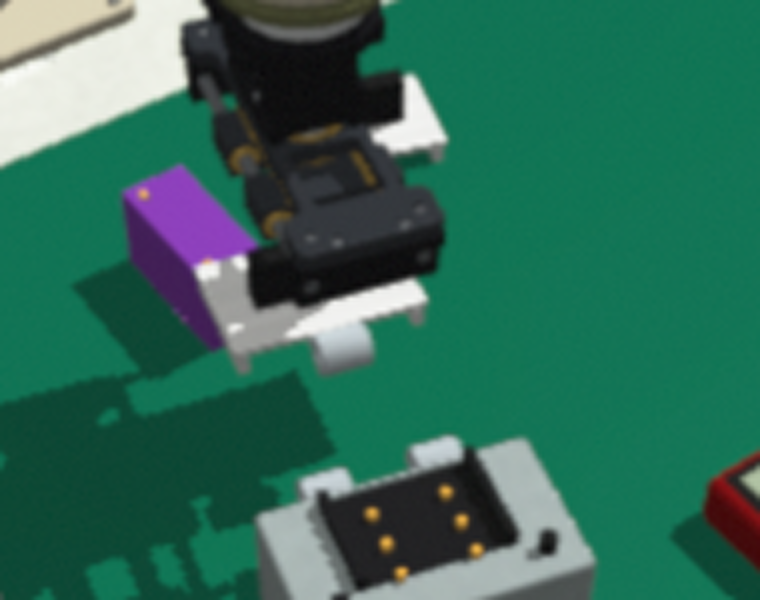

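View pics/t5.png

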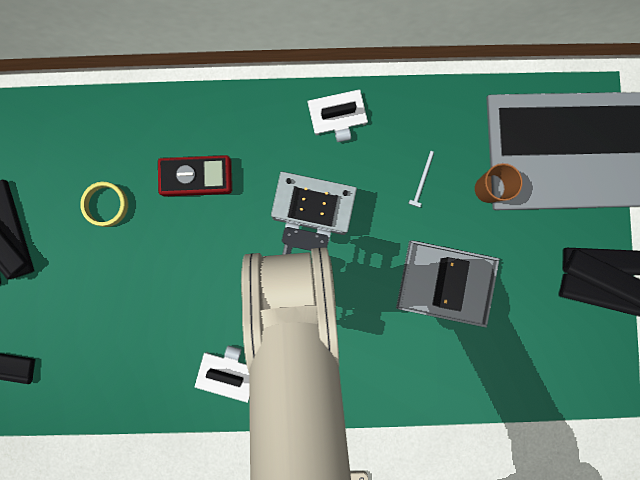

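Only the scene view is useful from here, since the arm hides the hinge from the top camera. It shows the level flap with its knuckle at about (316,217). The fixture knuckles are at about (311,251) and (338,243). I'll lower the flap to hinge height with a standoff and measure.

Emit:
carry_out(
  commands=[
    [[255,0,-0.05,0.8,0,0,0],[255,0,-0.05,1.4,0,0,0],[255,0,-0.05,1.6,0,0,0],[255,0,-0.05,1.6,0,0,0],[255,0,-0.05,1.6,0,0,0]],
  ],
)

```text
time: 12.2
ee_pos: [0.4895, 0.0166, 0.0614]
eef_rot: [0.993, -0.116, -0.0, 0.001]
ft_force: [0.7, -0.8, -1.3]
width: 0.0135
```

```bash
python3 - <<'E'
from h import *
move([.5472,.0008,.0607],-13.4)
i=r.camera("scene");cv2.imwrite("pics/s6.png",i)
crop(i,270,190,100,75,8,"pics/s6c.png")
E
```

```text
t 12.2 from [0.4895 0.0166 0.0614] yaw -13.31 w 0.0135 F [ 0.7 -0.8 -1.3]
shift [2.39 0.08 0.03] turn [ 0.03 -0.    0.02]
```

View pics/s6c.png

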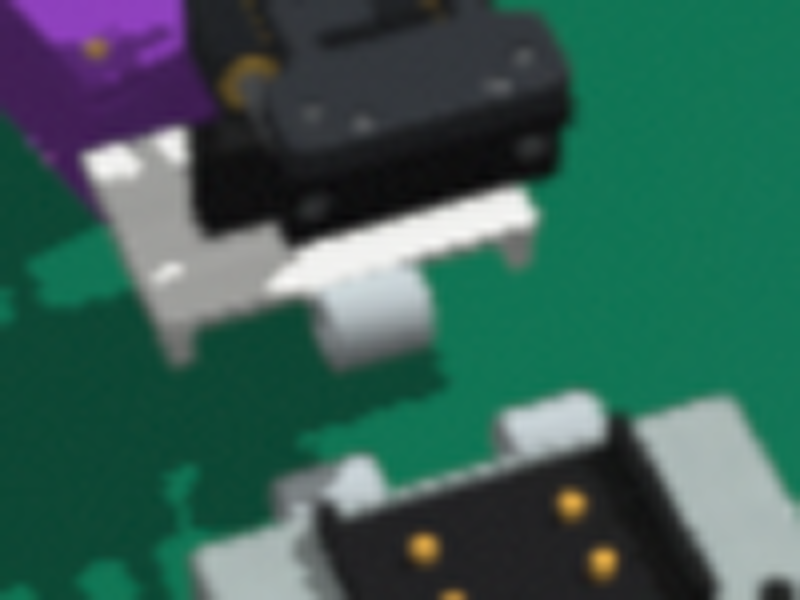

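```bash
cat >> h.py <<'E'
FIXC=np.array([.6492,-.0220]);FIXY=np.radians(-13.4)
def rot(y): return np.array([[np.cos(y),-np.sin(y)],[np.sin(y),np.cos(y)]])
def fixp(p): return np.r_[FIXC+rot(FIXY)@np.array(p[:2]),p[2]]
def flapp(p,dy=-.0015):   # flap point -> world from tool pose
    s=r.read_state();m=R.from_quat(s['eef_rot'])
    q=np.array(p)-[.004,dy,.0252]
    return s['ee_pos']+m.apply([q[0],-q[1],-q[2]])
E
python3 - <<'E'
from h import *
f=lambda P:((proj("scene",P)-[270,190]+.5)*8-.5).round(0)
print("plate corners front +y,-y",f([flapp([.035,.055,.017]),flapp([.035,-.055,.017]),flapp([-.035,-.055,.017])]))
a=np.radians(np.arange(0,360,30))
for e in(.014,-.014): print("flap kn",e,f([flapp([.05+.012*np.cos(t),e,.0145+.012*np.sin(t)]) for t in a]).tolist())
for e in(.044,.018,-.018,-.044): print("fix kn",e,f([fixp([-.0585+.012*np.cos(t),e,.05+.012*np.sin(t)]) for t in a]).tolist()[:8])
print("fix top front", f([fixp([-.045,.075,.07]),fixp([-.045,-.075,.07])]))
E
```

```text
plate corners front +y,-y [[535. 221.]
 [159. 327.]
 [ 79. 154.]]
flap kn 0.014 [[432.0, 334.0], [430.0, 315.0], [424.0, 293.0], [416.0, 274.0], [408.0, 263.0], [403.0, 263.0], [400.0, 274.0], [403.0, 292.0], [408.0, 314.0], [416.0, 333.0], [424.0, 344.0], [430.0, 345.0]]
flap kn -0.014 [[335.0, 362.0], [333.0, 343.0], [327.0, 321.0], [319.0, 301.0], [312.0, 290.0], [306.0, 290.0], [305.0, 301.0], [307.0, 319.0], [313.0, 341.0], [321.0, 360.0], [328.0, 372.0], [334.0, 373.0]]
fix kn 0.044 [[613.0, 466.0], [612.0, 447.0], [606.0, 425.0], [597.0, 404.0], [588.0, 392.0], [581.0, 391.0], [578.0, 402.0], [580.0, 421.0]]
fix kn 0.018 [[522.0, 494.0], [520.0, 475.0], [514.0, 452.0], [505.0, 431.0], [497.0, 419.0], [490.0, 418.0], [488.0, 428.0], [490.0, 447.0]]
fix kn -0.018 [[393.0, 532.0], [391.0, 513.0], [385.0, 490.0], [377.0, 469.0], [368.0, 457.0], [363.0, 456.0], [361.0, 466.0], [363.0, 485.0]]
fix kn -0.044 [[299.0, 560.0], [296.0, 541.0], [290.0, 518.0], [282.0, 497.0], [274.0, 484.0], [269.0, 483.0], [268.0, 493.0], [270.0, 512.0]]
fix top front [[728. 389.]
 [184. 550.]]
```

Emit:
carry_out(
  commands=[
    [[255,0.4,0.05,0.03,0,0,0],[255,0.9,0.08,0.03,0,0,0],[255,1.3,0.08,0.03,0,0,0],[255,1.6,0.08,0.03,0,0,0],[255,1.8,0.08,0.03,0,0,0],[255,2.0,0.08,0.03,0,0,0],[255,2.1,0.08,0.03,0,0,0],[255,2.2,0.08,0.03,0,0,0],[255,2.2,0.08,0.03,0,0,0],[255,2.2,0.08,0.03,0,0,0]],
  ],
)

```text
time: 13.5
ee_pos: [0.5425, 0.002, 0.0607]
eef_rot: [0.993, -0.116, -0.0, 0.001]
ft_force: [-0.4, -0.0, -2.2]
width: 0.0138
```

```bash
python3 - <<'E'
from h import *
move([.5472,.0008,.0607],-13.4)
i=r.camera("scene");cv2.imwrite("pics/s7.png",i)
crop(i,280,205,100,75,8,"pics/s7c.png")
f=lambda P:((proj("scene",P)-[280,205]+.5)*8-.5).round(0)
print("plate corners front +y,-y",f([flapp([.035,.055,.017]),flapp([.035,-.055,.017]),flapp([-.035,-.055,.017])]))
a=np.radians(np.arange(0,210,30))
for e in(.014,-.014): print("flap kn",e,f([flapp([.05+.012*np.cos(t),e,.0145+.012*np.sin(t)]) for t in a]).tolist())
for e in(.044,.018,-.018,-.044): print("fix kn",e,f([fixp([-.0585+.012*np.cos(t),e,.05+.012*np.sin(t)]) for t in a]).tolist())
E
```

```text
t 13.5 from [0.5425 0.002  0.0607] yaw -13.31 w 0.0138 F [-0.4 -0.  -2.2]
shift [ 0.2  0.  -0. ] turn [ 0.03 -0.    0.02]
plate corners front +y,-y [[525. 244.]
 [139. 357.]
 [ 54. 172.]]
flap kn 0.014 [[421.0, 364.0], [419.0, 345.0], [413.0, 322.0], [405.0, 302.0], [396.0, 290.0], [390.0, 289.0], [387.0, 299.0]]
flap kn -0.014 [[322.0, 394.0], [319.0, 375.0], [313.0, 352.0], [305.0, 331.0], [297.0, 319.0], [291.0, 318.0], [289.0, 328.0]]
fix kn 0.044 [[533.0, 346.0], [532.0, 327.0], [526.0, 305.0], [517.0, 284.0], [508.0, 272.0], [501.0, 271.0], [498.0, 282.0]]
fix kn 0.018 [[442.0, 374.0], [440.0, 355.0], [434.0, 332.0], [425.0, 311.0], [417.0, 299.0], [410.0, 298.0], [408.0, 308.0]]
fix kn -0.018 [[313.0, 412.0], [311.0, 393.0], [305.0, 370.0], [297.0, 349.0], [288.0, 337.0], [283.0, 336.0], [281.0, 346.0]]
fix kn -0.044 [[219.0, 440.0], [216.0, 421.0], [210.0, 398.0], [202.0, 377.0], [194.0, 364.0], [189.0, 363.0], [188.0, 373.0]]
```

View pics/s7c.png

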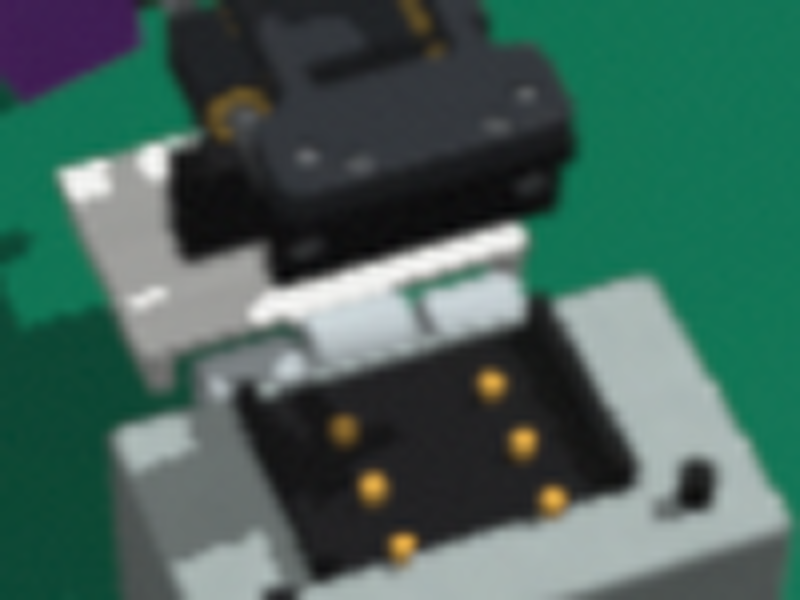

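```bash
python3 - <<'E'
from h import *
i=cv2.imread("pics/s7.png")
j=cv2.convertScaleAbs(i[228:262,298:350],alpha=1.0)
c=cv2.resize(j,None,fx=15,fy=15,interpolation=cv2.INTER_CUBIC)
f=lambda P:((proj("scene",P)-[298,228]+.5)*15-.5)
for k in range(50,780,50): cv2.putText(c,str(k),(k,10),0,.35,(0,0,255)); cv2.putText(c,str(k),(0,k),0,.35,(0,0,255))
cv2.imwrite("pics/s7z.png",c)
print(f([flapp([.035,.055,.017]),flapp([.035,.055,0])]))
E
```

```text
[[715.45886415 112.15694333]
 [710.68554228 189.4567639 ]]
```

View pics/s7z.png

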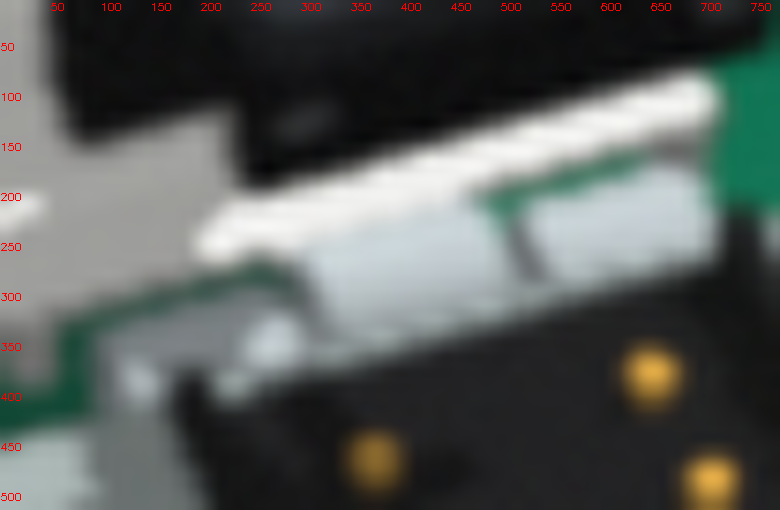

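The knuckle is entering the gap, with about 4 mm clear on each side at zoom (310,300) and (520,230). The plate corner at zoom (715,113) matches the prediction. Now I go in the rest of the way slowly.

Emit:
carry_out(
  commands=[
    [[255,0.06,0,0,0,0,0],[255,0.12,0,0,0,0,0],[255,0.17,-0.01,0,0,0,0],[255,0.2,-0.02,0,0,0,0],[255,0.21,-0.02,0,0,0,0],[255,0.21,-0.02,0,0,0,0],[255,0.21,-0.02,0,0,0,0]],
  ],
)

```text
time: 14.42
ee_pos: [0.5477, 0.0013, 0.0607]
eef_rot: [0.993, -0.116, -0.0, 0.001]
ft_force: [0.2, 0.6, -1.5]
width: 0.0137
```

```bash
cat > z.py <<'E'
from h import *
import sys
move([.5472,.0008,.0607],-13.4)
i=r.camera("scene");cv2.imwrite(f"pics/s{sys.argv[1]}.png",i)
c=cv2.resize(i[225:265,298:350],None,fx=15,fy=15,interpolation=cv2.INTER_CUBIC)
for k in range(50,780,50): cv2.putText(c,str(k),(k,10),0,.35,(0,0,255)); cv2.putText(c,str(k),(0,k),0,.35,(0,0,255))
cv2.imwrite(f"pics/s{sys.argv[1]}z.png",c)
f=lambda P:((proj("scene",P)-[298,225]+.5)*15-.5).round(0)
print(f([flapp([.035,.055,.017])]))
a=np.radians([60,90,120,150])
for e in(.014,-.014): print("flap kn",e,f([flapp([.05+.012*np.cos(t),e,.0145+.012*np.sin(t)]) for t in a]).tolist())
for e in(.044,.018,-.018,-.044): print("fix kn",e,f([fixp([-.0585+.012*np.cos(t),e,.05+.012*np.sin(t)]) for t in a]).tolist())
E
python3 z.py 8
```

```text
t 14.43 from [0.5477 0.0013 0.0607] yaw -13.31 w 0.0137 F [ 0.2  0.6 -1.5]
shift [-0.01  0.03 -0.  ] turn [ 0.02 -0.    0.02]
[[733. 182.]]
flap kn 0.014 [[523.0, 331.0], [507.0, 292.0], [491.0, 269.0], [479.0, 267.0]]
flap kn -0.014 [[335.0, 387.0], [319.0, 348.0], [304.0, 324.0], [293.0, 322.0]]
fix kn 0.044 [[716.0, 271.0], [700.0, 234.0], [683.0, 211.0], [670.0, 209.0]]
fix kn 0.018 [[544.0, 323.0], [528.0, 284.0], [512.0, 261.0], [500.0, 259.0]]
fix kn -0.018 [[302.0, 394.0], [286.0, 356.0], [271.0, 332.0], [260.0, 330.0]]
fix kn -0.044 [[125.0, 447.0], [109.0, 408.0], [95.0, 384.0], [85.0, 381.0]]
```

View pics/s8z.png

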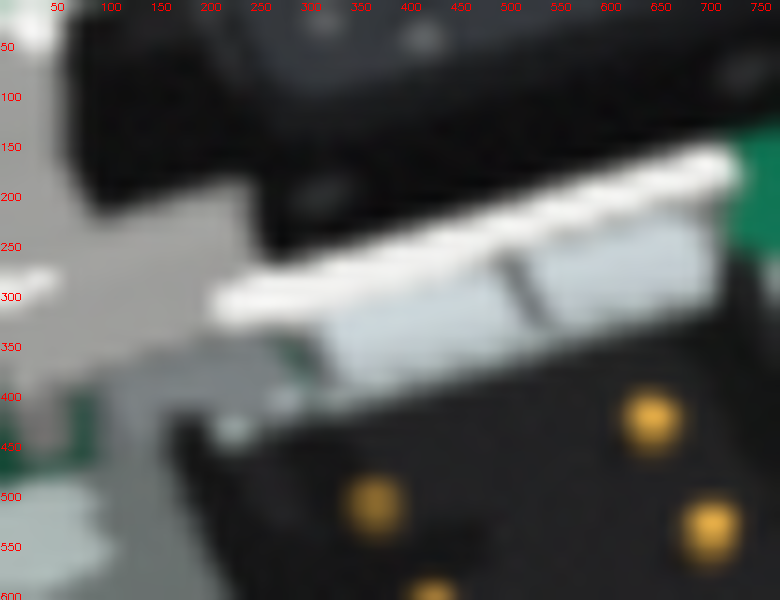

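```bash
cat > prof.py <<'E'
from h import *
import sys
from scipy.ndimage import map_coordinates
i=cv2.imread(sys.argv[1]).astype(float)
# line along matched hinge top (z=.062) in fixture coords; offset along fixture +x at that height, mm
offs=np.arange(-16,15,1.0)
def prof(y0,y1):
    out=[]
    for o in offs:
        P=[fixp([-.0585+o/1000,y,.062]) for y in np.linspace(y0,y1,12)]
        uv=proj("scene",P); out.append([map_coordinates(i[:,:,c],[uv[:,1],uv[:,0]],order=1).mean() for c in range(3)])
    return np.array(out)
a=prof(.022,.040);b=prof(-.010,.010);
for o,x,y in zip(offs,a,b): print(int(o),x.round(0),y.round(0))
E
python3 prof.py pics/s8.png
```

```text
-16 [94. 96. 96.] [93. 94. 94.]
-15 [133. 136. 135.] [131. 133. 133.]
-14 [173. 176. 175.] [171. 174. 173.]
-13 [203. 206. 205.] [203. 205. 205.]
-12 [222. 224. 224.] [222. 224. 224.]
-11 [230. 233. 232.] [232. 233. 233.]
-10 [231. 233. 233.] [235. 237. 237.]
-9 [225. 227. 226.] [236. 237. 237.]
-8 [212. 215. 213.] [233. 235. 234.]
-7 [202. 203. 200.] [228. 230. 228.]
-6 [196. 197. 192.] [223. 224. 221.]
-5 [196. 195. 188.] [219. 218. 213.]
-4 [200. 197. 189.] [216. 214. 207.]
-3 [205. 202. 193.] [215. 212. 203.]
-2 [210. 207. 197.] [216. 212. 202.]
-1 [213. 209. 199.] [216. 212. 202.]
0 [213. 209. 199.] [216. 212. 201.]
1 [212. 208. 198.] [214. 210. 199.]
2 [210. 206. 196.] [211. 208. 197.]
3 [208. 204. 194.] [208. 205. 194.]
4 [206. 202. 192.] [205. 202. 192.]
5 [203. 199. 189.] [202. 198. 188.]
6 [199. 195. 186.] [196. 193. 183.]
7 [192. 189. 180.] [189. 186. 176.]
8 [184. 182. 172.] [181. 179. 169.]
9 [172. 171. 161.] [169. 168. 159.]
10 [153. 153. 144.] [152. 152. 143.]
11 [131. 131. 123.] [131. 130. 122.]
12 [106. 107. 101.] [107. 107. 100.]
13 [83. 83. 78.] [84. 84. 79.]
14 [62. 62. 58.] [64. 64. 60.]
```

Emit:
carry_out(
  commands=[
    [[255,0.01,0.03,0,0,0,0],[255,0.01,0.03,0,0,0,0],[255,0.01,0.03,0,0,0,0],[255,0.01,0.03,0,0,0,0]],
  ],
)

```text
time: 14.98
ee_pos: [0.5478, 0.0006, 0.0607]
eef_rot: [0.993, -0.116, -0.0, 0.001]
ft_force: [-0.3, 0.7, -1.8]
width: 0.0137
```

```bash
python3 z.py 9 | head -3; python3 prof.py pics/s9.png | sed -n 15,24p; python3 -c "
from h import *
cv2.imwrite('pics/t9.png',r.camera('top'))"
```

```text
t 14.97 from [0.5478 0.0006 0.0607] yaw -13.3 w 0.0137 F [-0.3  0.7 -1.8]
shift [-0.02 -0.    0.  ] turn [ 0.02 -0.    0.02]
[[729. 184.]]
-2 [211. 207. 197.] [216. 212. 203.]
-1 [213. 209. 199.] [217. 213. 203.]
0 [213. 209. 199.] [216. 212. 202.]
1 [212. 208. 198.] [215. 211. 200.]
2 [211. 207. 196.] [213. 208. 198.]
3 [209. 204. 194.] [210. 206. 196.]
4 [206. 202. 192.] [207. 203. 193.]
5 [203. 199. 189.] [203. 199. 189.]
6 [199. 195. 185.] [197. 194. 184.]
7 [192. 189. 179.] [190. 187. 177.]
```

View pics/s9.png

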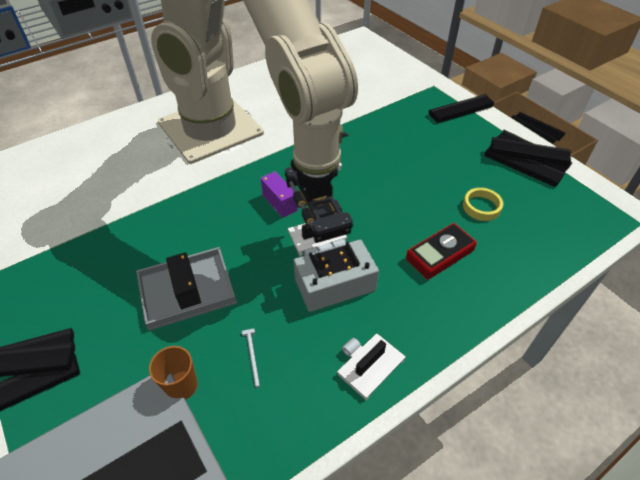

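View pics/s9z.png

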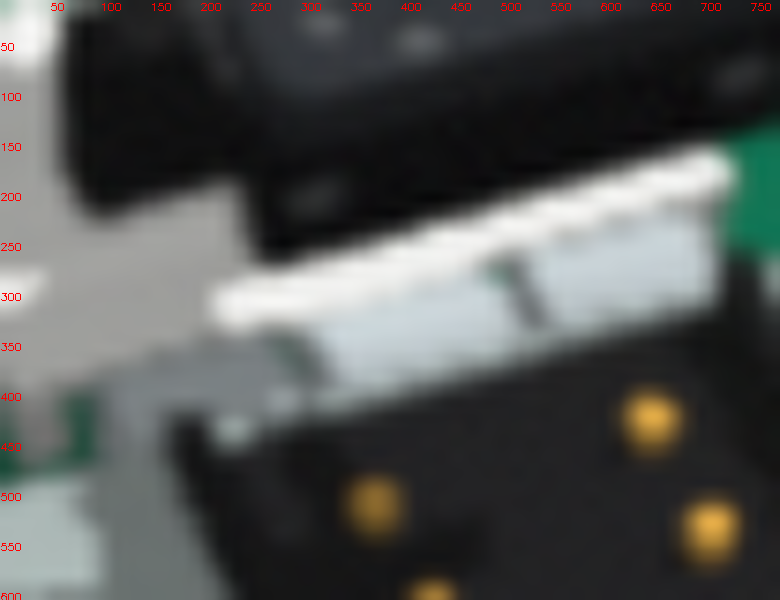

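The three knuckles line up, with similar gaps at zoom (310,350) and (520,290). Forces are only about 2 N, and nothing else has moved. I'm handing in now.

```bash
python3 -c "
from bench import r
r.close_job()"
```

```text
the job is handed in; nothing more can be done
```

The battery now stands upright in the tray. The flap is held level in the air by its handle, with its knuckle between the fixture's two knuckles. I handed the job in at about 15 s of the 58 s allowed, and no verdict was reported.

**What I did:** I lifted the dark battery into the tray first. Then I took the flap farthest to the robot's left by its handle and brought it in slowly at hinge height.

**Last checks:**
- **Alignment:** in the scene camera the shading of the flap knuckle and the visible fixture knuckle matches to within about 0.5 mm. The gaps on both sides look similar, roughly 3.5 to 4.5 mm.
- **Height:** the knuckle works out at 50 mm above the bench. This comes from the arm's own position relative to where the flap rested on the bench.
- **Angle:** the flap's yaw is -13.3° against a measured -13.4° for the fixture.
- **Force:** the wrist reads about 2 N, close to the flap's weight, so it is not pressing on the fixture.
- **Other objects:** the pin, multimeter, cup, tape, purple block and the look-alike flap beyond the fixture look unmoved in the scene view. The look-alike near the base is hidden there by the arm.

**What did not agree:** the two cameras differed by about 1 to 2 mm in absolute position. At the end the arm hid the hinge from the top camera, so the final fit was checked in the scene view only.

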